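Close up the bench steriliser

ROBOT

A 7-joint arm with a two-finger parallel gripper is mounted at the origin on the work surface. World frame = base frame: x ahead of the robot, y to its left, z up, the work surface at z = 0. Lengths are in m, angles in rad, forces in N, time in s.
With the tool pointing down it reaches from about 0.35 to 0.9 m from the base axis. Payload 8.1 kg.
Tool frame: the origin (TCP) lies at the very end of the fingers, on their centre line; the grasp point (between the pads) lies bot.grip_depth behind it (bot.grip_depth is the distance from the TCP to the grasp point, in m); z points along the fingers, y is the line along which they close (so a half turn about z gives the same grasp; the last joint's range is limited). The gripper opens to 85 mm and grips with 20 to 120 N. Pads are 22 mm wide; open, the fingers measure 114 mm over their backs; the gripper's body (76 mm by 85 mm) begins 54 mm behind the grasp point. The pads swing forward as they close: fully open they stand 13 mm farther back than shut.
Start: joints at [1.233, 0.434, 0.025, 1.573, -0.012, 1.134, -0.075], TCP at [0.145, -0.608, 0.231] pointing down, gripper open.
Joint ranges: [-2.62, 2.62], [-0.44, 2.09], [-1.27, 1.32], [0.08, 2.57], [-1.32, 4.46], [0.12, 2], [-2.74, 2.74]. Speed limits (rad/s): [2.22, 2.22, 3.01, 3.01, 3.14, 3.14, 3.14].

INTERFACE

Orientations are given as a unit quaternion [w, x, y, z].
In Python, from rig import bot, optics, close_job gives the robot as it stands.
- The arm moves only by the tool send_rows, never from a script. Its argument "series" is one flat list of numbers, 7 for each row, row after row: the shift along the world's x, y, z in cm, then the turn, a rotation vector about the world's x, y, z in degrees, then the opening, from 0 (shut) to 1 (fully open). In form: [dx, dy, dz, rx, ry, rz, claw, dx, dy, dz, rx, ry, rz, claw, ...]. A call has 1 to 20 rows; each row shifts and turns the commanded pose from where the row before left it; what a row does not reach is not made up. A row lasts 1/12 s, in which the tool goes at most 41.7 mm and 7.16 degrees, less where a joint would pass 70% of its speed; a pose out of reach is approached as far as the arm can. A call with a gripper value outside its range is refused whole. The fingers move at their own pace and stop on an object; "force" is the grip in N (left out, the last holds). Time passes only in rows, so rows that do not move let the fingers close. It gives the time, the measured TCP pose, the force, the opening and the grip force at its end, in the units of the state.
- bot.get_state(): the state, without advancing time (a new reading comes with each control period).
- optics.read_camera(name): name is "side" or "top" or "wrist"; returns a dict with "img" (480x640x3 uint8, red, green, blue), "fx", "fy", "cx", "cy" (pixels), "xyz" and "rotation" of the camera in the world. Camera axes: x right, y up, looking along -z (the intrinsics and any distortion apply to the point x, -y, -z); pixel columns grow to the right and rows downward; lengths in m; the calibration is good to about 2 mm. A picture is of the moment at which its call begins. There is no depth.
- close_job(): hands the job in; it is judged then, once.
The state is a dict: "time": time; "joints": joint angles; "qd": joint speeds; "effort": joint torques, N m; "tool_pos": TCP position; "orientation": TCP orientation; "force": force on the tool from outside, world axes, zero at the start; "wrist_torque": the same for the moment, N m; "opening": opening from 0.0 (shut) to 1.0 (fully open); "grip_force": force on a finger pad.
Only numpy, scipy, OpenCV 4.12 (cv2) and the standard library are available. Lean on these libraries where they do the work, as an engineer would, in place of code of your own. Each camera call takes 0.05 s, during which the arm holds its last target. There are 200 camera calls.

TASK

The steriliser is loaded and its lid is on. Swing the bridge over the lid until it is fully home against its catch, then turn the spoked handle clockwise, spoke after spoke, until the lid is clamped firmly but not over-tightened. Handle it gently, keep off the pressure gauge, and leave everything else on the bench where it is.

Things in the scene. Friction and masses are not known exactly. Their poses are not given: they have to be found in the camera images.
- steriliser: Bench steam steriliser, fixed: white drum 224 mm across on a dark base plate 320 x 250 mm, steel flange 244 mm across, its top 180 mm up. Origin: centre of the underside, on the drum's axis; z up, x points from the front catch to the rear pivot column, which stands 135 mm behind the drum's axis.
- catch (a point): The catch's post, at bar height (257 mm up), 135 mm in front of the drum's axis, where the closed bar rests against it (a hard stop, the bridge is then home). The post stands on the bar's +y side; its hook reaches over the closed bar, top of the hook 284 mm up; the bar enters from the -y side. Axes as the steriliser's.
- seat (a point): Centre of the lid's seat, on the drum's axis at the flange's top (180 mm up).
- lid: Loose round lid 202 mm across, 0.95 kg, lying in its seat inside a rim 8 mm high; a flat-topped boss 48 mm across in the middle stands 32 mm over its underside. Origin: centre of its underside.
- bridge: Dark steel bar 32 mm wide, 24 mm thick, underside 245 mm up, swinging level about the rear column. Origin: on the pivot's axis, at the underside; the bar runs 328 mm along its own -x. Closed: its x is parallel to the steriliser's. Starts 0.7 to 1.15 rad open, turned anticlockwise from above, free end to the steriliser's -y side. Stiff hinge: about 5 N at the handle, stays where left.
- handle (a point): Top centre of the bridge's handle: an upright black grip 22 mm in diameter and 50 mm high (foot 269 mm, top 319 mm above the bench), 315 mm from the pivot at the bridge's free end. Turns with the bridge.
- nut (a point): On the spindle's axis, on the bar's top (269 mm up), 135 mm from the pivot: over the middle of the lid when the bridge is closed. The screw spindle passes through here, with a blunt steel nose 24 mm across below the bar and the spoked handle above it. Pushed clockwise at the front or sides, spokes also hold the bridge home; pushed at the rear, near the column, they would swing it open.
- capstan: Spoked handle: hub 44 mm across, 34 mm high; four level round steel spokes 12 mm thick along its own x, y, -x, -y, bare from 22 to 81 mm, then a black ball 24 mm across centred 93 mm from the axis. Origin: on the axis at the spokes' centre line, 314 mm above the bench or lower, 12 mm lower for each clockwise turn, always over 10 mm above bar and hook. Clockwise from above tightens.
- hub (a point): Top centre of the capstan's hub, 20 mm above the spokes' line. The screw: between half a turn and one and a quarter turns run free before the nose meets the lid's boss (not known beforehand). Running free takes about 0.25 N m (4 N pushed 70 mm from the axis). Then stiff springs behind the nose and its friction on the lid make it stiffen steadily, by about 0.6 N m per radian. Self-locking.
- ball (a point): Centre of the ball on the capstan's +x spoke, 93 mm from the axis. How tight: firmly clamped is 0.9 to 1.2 N m while turning, best about 1.05 N m (15 N pushed 70 mm from the axis), some 0.7 to 1.3 rad after the nose touches the lid. Above 1.35 N m (19 N at 70 mm) the lid's seal is over-stressed. A knock or push of over 40 N on the steriliser is rough.
- gauge: Pressure gauge on a thin riser over the rear column: steel case 80 mm across and 46 mm deep, between 350 and 430 mm above the bench, its face 97 mm behind the spindle's axis: a hand cannot follow a spoke round the rear. Delicate, not to be touched. Origin: centre of its back; the face looks along the steriliser's -x.
- media_bottle: Bottle, 70 mm across, 135 mm high; bystander.
- beaker: Glass beaker, 72 mm across, 95 mm high; bystander.
- dishes: Stack of four round dishes, 90 mm across, 58 mm high; bystander.
- rack: Tube rack 100 x 200 mm, 106 mm high with its tubes; bystander.
- timer: White timer 45 x 65 x 18 mm lying flat; bystander.
- forceps: Steel forceps 160 mm long, lying flat; bystander.
There are look-alikes about, which are no part of the job. What is shaped like the lid but blue is not meant.

How it is judged:
On the way, in this order (a step that is already met when the one before it is completed fails the run):
1. the bridge is swung fully home against its catch (angle between the x axis of bridge and the x axis of steriliser, either way round below 0.03 rad), for 0.2 s.
2. the nose clamps the lid firmly, with the bridge home (contact force between bridge and lid above 80 N and angle between the x axis of bridge and the x axis of steriliser, either way round below 0.03 rad), for 0.2 s.
At the end, for the whole second after the job is handed in: The bridge is home against its catch (within 0.03 rad), its nose presses on the lid with 80 to 250 N, the lid lies level in its seat (within 5 mm), and the capstan is at rest (all of step 2 and contact force between bridge and lid below 250 N and horizontal distance between lid and seat below 0.005 m and angle between lid's own z axis and vertical below 0.04 rad and angular speed of capstan below 0.05 rad/s); the robot touches nothing.
It fails at once if the clamp is over-tightened (more than 280 N on the lid) (contact force between bridge and lid above 280 N).
It fails at once if the steriliser is pushed with more than 40 N (contact force between any of the arm, the fingers and steriliser above 40 N).
It fails at once if the gauge is knocked (contact force between any of the arm, the fingers and gauge above 2 N).
It fails at once if something else on the bench is moved by more than 20 mm (distance of any of media_bottle, beaker, dishes, rack, timer, forceps from where it was at the start of the episode above 0.02 m).
It also fails if it takes over 72 s, if anything falls off the work surface, if the arm or the gripper's body presses on something with over 40 N, if the wrist force passes 120 N, or if a joint passes its speed limit or range.

## Working session

There is one attempt and no reset: what is moved stays moved. The work goes in short steps, Python scripts to look and compute and a tool call to move; the robot and the scene stay as the last step left them, time stands still between calls to the robot, and variables do not carry over. Pictures are saved under pics/ and viewed, at most 10 in all, crops included, and the job is handed in when it is done.

Besides the shell and the picture viewer there is one more tool, called after ">>>" as a command line: name --argument value ..., lists and objects as JSON in quotes. send_rows: Moves the arm, as the interface text tells. Its arguments: {"type":"object","properties":{"series":{"type":"array"},"force":{"type":"number"}},"required":["series"]}

```bash
ls; mkdir -p pics; python3 - <<'E'
from rig import bot, optics
import cv2, numpy as np
print(bot.get_state(), bot.grip_depth)
for n in ("top","side"):
    c=optics.read_camera(n); cv2.imwrite(f"pics/{n}0.png",c["img"][:,:,::-1])
    print(n,{k:v for k,v in c.items() if k!="img"})
E
```

```text
pics
{'time': 0.0, 'joints': array([ 1.23343552,  0.43520057,  0.02499039,  1.57407357, -0.01155521,
        1.13402398, -0.07510123]), 'qd': array([ 0.00025908,  0.00090806, -0.00157197, -0.00133758,  0.00065444,
        0.00044007, -0.00107362]), 'effort': array([-3.68661504e-04, -6.70468140e+01,  1.02424297e+00, -3.16217458e+01,
        1.53346360e-02,  1.24424585e-02, -1.37878624e-05]), 'tool_pos': array([ 0.14518622, -0.60738922,  0.23054922]), 'orientation': array([-7.58738049e-04,  9.93122482e-01,  1.17077432e-01, -1.84580054e-04]), 'force': array([ 0.24412756, -0.36374328,  0.03405171]), 'wrist_torque': array([ 0.01052712, -0.02887186, -0.03041918]), 'grip_force': 0.0, 'opening': 0.997991405861255} 0.0187
top {'fx': 578.0218294568932, 'fy': 578.0218294568932, 'cx': 316.700291330869, 'cy': 241.48903427759973, 'xyz': array([ 0.34766474, -0.07239509,  1.62198848]), 'rotation': array([ 0.71268272,  0.05096666, -0.04303121, -0.69830799])}
side {'fx': 601.1226918756839, 'fy': 601.1226918756839, 'cx': 313.79739051981653, 'cy': 236.36548847977804, 'xyz': array([-0.15725295,  0.77809297,  0.8904923 ]), 'rotation': array([-0.30940628, -0.16225082,  0.45944393,  0.81661111])}
```

View pics/top0.png

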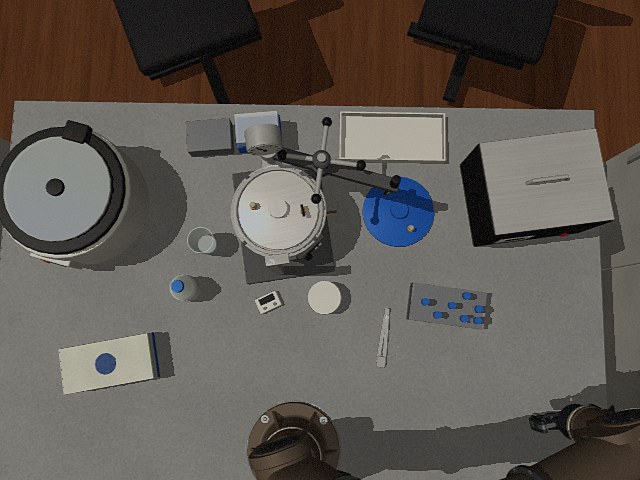

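View pics/side0.png

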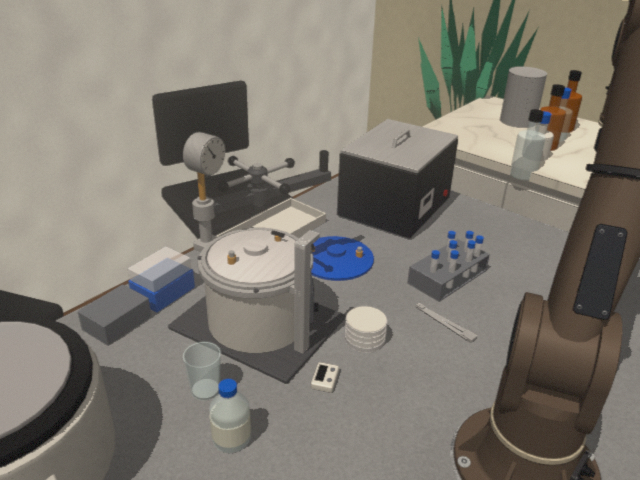

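The top view shows the drum at about (280,210), the gauge and column at about (264,140), the capstan hub at (322,158), the handle knob at (396,183) and the catch at (277,258). The look-alikes are the blue lid at (398,212) and the big pot at (55,187). The meant parts are the steel lid on the drum and the dark bar pivoted behind it. I'll confirm that in an enlarged crop.

```bash
cat > h.py <<'E'
import numpy as np, cv2
from rig import bot, optics
from scipy.spatial.transform import Rotation as R
def rot(c): w,x,y,z=c["rotation"]; return R.from_quat([x,y,z,w])
def ray(c,u,v):
    d=np.array([(u-c["cx"])/c["fx"],-(v-c["cy"])/c["fy"],-1.]); return np.array(c["xyz"]),rot(c).apply(d)
def onz(c,u,v,z):
    o,d=ray(c,u,v); return o+d*(z-o[2])/d[2]
def proj(c,p):
    q=rot(c).inv().apply(np.array(p)-c["xyz"]); return c["cx"]-c["fx"]*q[0]/q[2], c["cy"]+c["fy"]*q[1]/q[2]
def tri(c1,p1,c2,p2):
    o1,d1=ray(c1,*p1);o2,d2=ray(c2,*p2)
    t=np.linalg.lstsq(np.c_[d1,-d2],o2-o1,rcond=None)[0]
    a,b=o1+t[0]*d1,o2+t[1]*d2; return (a+b)/2,np.linalg.norm(a-b)
E
python3 - <<'E'
from h import *
c=optics.read_camera("top"); i=c["img"][:,:,::-1]
cv2.imwrite("pics/crop1.png",cv2.resize(i[95:295,215:415],None,fx=3,fy=3,interpolation=cv2.INTER_CUBIC))
for n,u,v,z in (("hub",322,158,.334),("handle",397,183,.319),("ball1",327,122,.314),("ball2",316,199,.314),("drum",280,211,.18)): print(n,onz(c,u,v,z))
E
```

```text
hub [ 0.71317372 -0.0641748   0.334     ]
handle [ 0.66136923 -0.23790324  0.319     ]
ball1 [ 0.80600301 -0.07406076  0.314     ]
ball2 [ 0.62134787 -0.05214166  0.314     ]
drum [0.61664423 0.04058343 0.18      ]
```

View pics/crop1.png

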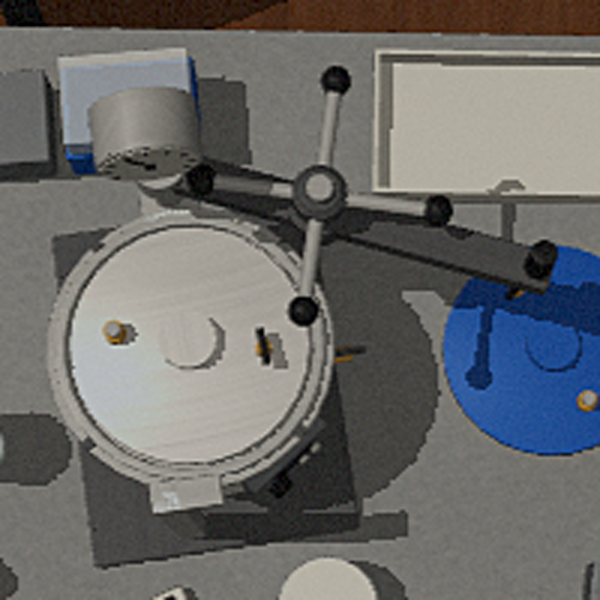

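The crop confirms the meant assembly. The steel lid sits in the drum, with the flange centred at crop (191,350). The dark bar carries a hub at crop (320,189), a handle top at (543,253) and balls at (335,80), (438,210), (303,311) and (201,180). The gauge is at crop (145,135).

```bash
python3 - <<'E'
from h import *
t=optics.read_camera("top"); s=optics.read_camera("side")
px=lambda a,b:(215+(a+.5)/3-.5,95+(b+.5)/3-.5)
hub=onz(t,*px(319,187),.334); han=onz(t,*px(543,251),.319)
print("hub",hub,"han",han,"dist",np.linalg.norm((hub-han)[:2]))
print("tri hub",tri(t,px(319,187),s,(258,170)),"tri han",tri(t,px(543,251),s,(324,152)))
balls=[onz(t,*px(*p),.314) for p in((335,80),(438,210),(303,311),(201,180))]
for b in balls: d=(b-hub)[:2]; print("ball",b[:2],np.linalg.norm(d),np.degrees(np.arctan2(d[1],d[0])))
print("ball centre",np.mean(balls,0))
d=(hub-han)[:2]; d/=np.linalg.norm(d); piv=hub[:2]+.135*d; print("pivot",piv,"heading",np.degrees(np.arctan2(d[1],d[0])))
fl=onz(t,*px(191,350),.18); 
for z in (.18,): 
  for p in((48,345),(335,345),(191,210),(191,490)): print("flange edge",onz(t,*px(*p),z)[:2])
print("drum",fl)
a=piv-fl[:2]; print("col dist",np.linalg.norm(a),"yaw",np.degrees(np.arctan2(a[1],a[0])))
c=[onz(t,*px(*p),.012)[:2] for p in((98,566),(360,527),(54,238),(330,300))]
print(c); e=c[0]-c[1]; f=c[2]-c[0]; g=c[3]-c[1]
for e,o in((e,-90),(f,0),(g,0)): print("edge",np.linalg.norm(e),np.degrees(np.arctan2(e[1],e[0]))+o)
# lid ellipse by mask
E
```

```text
hub [ 0.71549055 -0.06183554  0.334     ] han [ 0.67231536 -0.23480571  0.319     ] dist 0.17827725133302794
tri hub (array([ 0.72030557, -0.06229444,  0.3143544 ]), np.float64(0.001966888511871237)) tri han (array([ 0.67315325, -0.23503498,  0.31628091]), np.float64(0.00038528430879106374))
ball [ 0.8075996  -0.07246543] 0.09272039994905569 -6.583127346706808
ball [ 0.70455857 -0.15415839] 0.09296782558185838 -96.7529637107087
ball [ 0.62289961 -0.05133979] 0.09318391198282891 173.53277700865218
ball [0.7251288  0.03012883] 0.09246805877525421 84.01700429380803
ball centre [ 0.71504665 -0.06195869  0.314     ]
pivot [0.74818485 0.06914569] heading 75.98475896572597
flange edge [0.61767907 0.16603337]
flange edge [ 0.62233238 -0.07684643]
flange edge [0.7372487  0.04841672]
flange edge [0.49678022 0.04123696]
drum [0.61570431 0.04478772 0.18      ]
col dist 0.134701165850507 yaw 10.418090978830302
[array([0.44149848, 0.13878807]), array([ 0.48271745, -0.10385342]), array([0.75283757, 0.19231613]), array([ 0.69754592, -0.07181679])]
edge 0.2461176428417134 9.641142790368065
edge 0.3159070785997883 9.755401274016354
edge 0.2172040907194572 8.481814521611684
```

>>> send_rows --series '[1.4, 1.8, 0.9, 0, 0, 3.1, 0, 1.4, 1.8, 0.9, 0, 0, 3.1, 0, 1.4, 1.8, 0.9, 0, 0, 3.1, 0, 1.4, 1.8, 0.9, 0, 0, 3.1, 0, 1.4, 1.8, 0.9, 0, 0, 3.1, 0, 1.4, 1.8, 0.9, 0, 0, 3.1, 0, 1.4, 1.8, 0.9, 0, 0, 3.1, 0, 1.4, 1.8, 0.9, 0, 0, 3.1, 0, 1.4, 1.8, 0.9, 0, 0, 3.1, 0, 1.4, 1.8, 0.9, 0, 0, 3.1, 0, 1.4, 1.8, 0.9, 0, 0, 3.1, 0, 1.4, 1.8, 0.9, 0, 0, 3.1, 0, 1.4, 1.8, 0.9, 0, 0, 3.1, 0, 1.4, 1.8, 0.9, 0, 0, 3.1, 0, 1.4, 1.8, 0.9, 0, 0, 3.1, 0, 1.4, 1.8, 0.9, 0, 0, 3.1, 0, 1.4, 1.8, 0.9, 0, 0, 3.1, 0, 1.4, 1.8, 0.9, 0, 0, 3.1, 0, 1.4, 1.8, 0.9, 0, 0, 3.1, 0, 1.4, 1.8, 0.9, 0, 0, 3.1, 0]' --force 30

```text
time: 1.92
tool_pos: [0.4263, -0.2458, 0.4123]
orientation: [0.0, 0.789, 0.614, -0.0]
force: [0.4, -0.4, 0.1]
opening: 0.002
grip_force: 0.0
```

>>> send_rows --series '[2.5, 0, 0, 0, 0, 0, 0, 2.5, 0, 0, 0, 0, 0, 0, 2.5, 0, 0, 0, 0, 0, 0, 2.5, 0, 0, 0, 0, 0, 0, 2.5, 0, 0, 0, 0, 0, 0, 2.5, 0, 0, 0, 0, 0, 0, 2.5, 0, 0, 0, 0, 0, 0, 2.5, 0, 0, 0, 0, 0, 0, 2.5, 0, 0, 0, 0, 0, 0, 2.5, 0, 0, 0, 0, 0, 0, 2.5, 0, 0, 0, 0, 0, 0, 2.5, -0.2, 0, 0, 0, 0, 0, 0, 0, -2, 0, 0, 0, 0, 0, 0, -2.5, 0, 0, 0, 0, 0, 0, -2.5, 0, 0, 0, 0, 0, 0, -2.5, 0, 0, 0, 0, 0, 0, -2, 0, 0, 0, 0, 0, 0, -1.3, 0, 0, 0, 0, 0, 0, 0, 0, 0, 0, 0]'

```text
time: 3.5
tool_pos: [0.7243, -0.2484, 0.2797]
orientation: [-0.002, 0.79, 0.613, -0.002]
force: [0.5, 0.8, -0.6]
opening: 0.002
grip_force: 0.0
```

```bash
python3 - <<'E'
from h import *
print(bot.get_state()["tool_pos"],bot.get_state()["joints"])
c=optics.read_camera("side"); cv2.imwrite("pics/side1.png",cv2.resize(c["img"][80:280,130:400,::-1],None,fx=2.9,fy=2.9))
E
```

```text
[ 0.72427595 -0.24835805  0.27970749] [ 0.43991212  0.69314019 -0.37865626  1.03794406  0.2391441   1.455669
 -0.1381245 ]
```

View pics/side1.png

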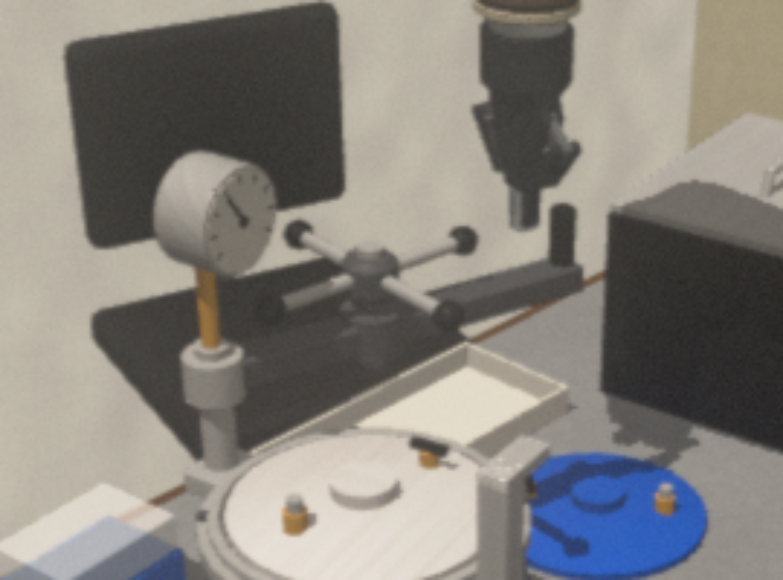

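The fingers, at crop (523,205), are shut and stand just behind the handle, at crop (563,235), clear of the capstan and the gauge. Next I'll plan the swing arc.

```bash
cat > plan.py <<'E'
from h import *
def rows(pts, head, dz=None, start=None, h0=None):
    """pts: list of xyz targets, head: list of tool-turn headings deg; prints rows in 0.1 cm, error carried"""
    st=bot.get_state(); p=np.array(st["tool_pos"] if start is None else start); w,x,y,z=st["orientation"]
    h=2*np.degrees(np.arctan2(y,x))-90 if h0 is None else h0   # heading of tool y
    out=[]
    for q,a in zip(pts,head):
        d=np.round((np.array(q)-p)*100,1); r=round(((a-h+90)%180)-90,1); p=p+d/100; h+=r
        out+=[float(d[0]),float(d[1]),float(d[2]),0,0,float(r),0]
    print(len(pts),"rows, end",p.round(4),"heading",round(h,1)); print(out)
P=np.array([.748,.069])
def arc(th,off,z=.28,r=.315):
    t=np.radians(th); u=np.array([np.cos(t),np.sin(t)]); v=np.array([u[1],-u[0]])
    return [*(P+r*u-off*v),z]
E
python3 - <<'E'
from plan import *
th=np.r_[261.0-1.5*np.arange(1,5), 255-3*np.arange(1,17)]
rows([arc(t,.0255,.283) for t in th],[t-90 for t in th])
E
```

```text
20 rows, end [ 0.4789 -0.0966  0.2829] heading -63.0
[-0.9, 0.3, 0.1, 0, 0, 3.9, 0, -0.8, 0.1, 0.0, 0, 0, -1.5, 0, -0.9, 0.1, 0.0, 0, 0, -1.5, 0, -0.8, 0.2, 0.0, 0, 0, -1.5, 0, -1.6, 0.3, 0.0, 0, 0, -3.0, 0, -1.6, 0.4, 0.0, 0, 0, -3.0, 0, -1.6, 0.5, 0.0, 0, 0, -3.0, 0, -1.5, 0.6, 0.0, 0, 0, -3.0, 0, -1.5, 0.7, 0.0, 0, 0, -3.0, 0, -1.5, 0.8, 0.0, 0, 0, -3.0, 0, -1.4, 0.8, 0.0, 0, 0, -3.0, 0, -1.4, 0.9, 0.0, 0, 0, -3.0, 0, -1.4, 0.9, 0.0, 0, 0, -3.0, 0, -1.3, 1.1, 0.0, 0, 0, -3.0, 0, -1.2, 1.1, 0.0, 0, 0, -3.0, 0, -1.2, 1.2, 0.0, 0, 0, -3.0, 0, -1.1, 1.2, 0.0, 0, 0, -3.0, 0, -1.0, 1.3, 0.0, 0, 0, -3.0, 0, -1.0, 1.3, 0.0, 0, 0, -3.0, 0, -0.9, 1.4, 0.0, 0, 0, -3.0, 0]
```

>>> send_rows --series '[-0.9, 0.3, 0.1, 0, 0, 3.9, 0, -0.8, 0.1, 0.0, 0, 0, -1.5, 0, -0.9, 0.1, 0.0, 0, 0, -1.5, 0, -0.8, 0.2, 0.0, 0, 0, -1.5, 0, -1.6, 0.3, 0.0, 0, 0, -3.0, 0, -1.6, 0.4, 0.0, 0, 0, -3.0, 0, -1.6, 0.5, 0.0, 0, 0, -3.0, 0]'

```text
time: 4.13
tool_pos: [0.6451, -0.2299, 0.2865]
orientation: [0.002, 0.84, 0.543, 0.002]
force: [5.9, 0.8, -1.7]
opening: -0.001
grip_force: 2.8
```

>>> send_rows --series '[-1.5, 0.6, 0.0, 0, 0, -3.0, 0, -1.5, 0.7, 0.0, 0, 0, -3.0, 0, -1.5, 0.8, 0.0, 0, 0, -3.0, 0, -1.4, 0.8, 0.0, 0, 0, -3.0, 0, -1.4, 0.9, 0.0, 0, 0, -3.0, 0, -1.4, 0.9, 0.0, 0, 0, -3.0, 0, -1.3, 1.1, 0.0, 0, 0, -3.0, 0, -1.2, 1.1, 0.0, 0, 0, -3.0, 0, -1.2, 1.2, 0.0, 0, 0, -3.0, 0, -1.1, 1.2, 0.0, 0, 0, -3.0, 0, -1.0, 1.3, 0.0, 0, 0, -3.0, 0, -1.0, 1.3, 0.0, 0, 0, -3.0, 0, -0.9, 1.4, 0.0, 0, 0, -3.0, 0]'

```text
time: 5.22
tool_pos: [0.481, -0.0979, 0.2868]
orientation: [0.002, 0.973, 0.231, 0.002]
force: [5.5, -3.3, -0.4]
opening: 0.002
grip_force: 2.8
```

```bash
python3 - <<'E'
from plan import *
c=optics.read_camera("top"); cv2.imwrite("pics/top2.png",cv2.resize(c["img"][120:300,210:390,::-1],None,fx=3.3,fy=3.3,interpolation=cv2.INTER_CUBIC))
th=np.r_[207-2.0*np.arange(1,6),197-.5*np.arange(1,13)]
rows([arc(t,.0255,.283) for t in th],[t-90 for t in th],start=[.4789,-.0966,.2829],h0=-63.)
E
```

```text
17 rows, end [ 0.4439 -0.0166  0.2829] heading -79.0
[-0.6, 0.9, 0.0, 0, 0, -2.0, 0, -0.5, 1.0, 0.0, 0, 0, -2.0, 0, -0.5, 1.0, 0.0, 0, 0, -2.0, 0, -0.4, 1.0, 0.0, 0, 0, -2.0, 0, -0.5, 1.0, 0.0, 0, 0, -2.0, 0, -0.1, 0.3, 0.0, 0, 0, -0.5, 0, -0.1, 0.2, 0.0, 0, 0, -0.5, 0, -0.1, 0.3, 0.0, 0, 0, -0.5, 0, -0.1, 0.2, 0.0, 0, 0, -0.5, 0, -0.0, 0.3, 0.0, 0, 0, -0.5, 0, -0.1, 0.3, 0.0, 0, 0, -0.5, 0, -0.1, 0.2, 0.0, 0, 0, -0.5, 0, -0.1, 0.3, 0.0, 0, 0, -0.5, 0, -0.1, 0.3, 0.0, 0, 0, -0.5, 0, -0.1, 0.2, 0.0, 0, 0, -0.5, 0, -0.0, 0.3, 0.0, 0, 0, -0.5, 0, -0.1, 0.2, 0.0, 0, 0, -0.5, 0]
```

View pics/top2.png

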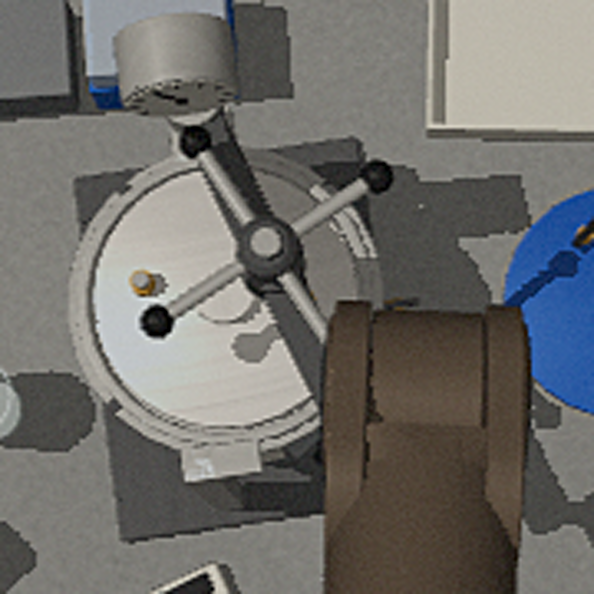

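The bar has followed, with the hub now at crop (268,243), and the arm hides the handle. I'll go on gently to the catch.

>>> send_rows --series '[-0.6, 0.9, 0.0, 0, 0, -2.0, 0, -0.5, 1.0, 0.0, 0, 0, -2.0, 0, -0.5, 1.0, 0.0, 0, 0, -2.0, 0, -0.4, 1.0, 0.0, 0, 0, -2.0, 0, -0.5, 1.0, 0.0, 0, 0, -2.0, 0, -0.1, 0.3, 0.0, 0, 0, -0.5, 0, -0.1, 0.2, 0.0, 0, 0, -0.5, 0, -0.1, 0.3, 0.0, 0, 0, -0.5, 0]'

```text
time: 5.93
tool_pos: [0.4526, -0.0415, 0.2855]
orientation: [0.001, 0.991, 0.134, 0.001]
force: [2.8, -3.6, 2.8]
opening: 0.001
grip_force: 2.1
```

```bash
python3 - <<'E'
from plan import *
c=optics.read_camera("top"); i=c["img"]
# capstan balls/hub: find hub top as bright disc in dark ring near expected closed place
g=cv2.cvtColor(i,cv2.COLOR_RGB2GRAY)
for th in (200,197,195,192,189.7):
    t=np.radians(th); h=P+.135*np.array([np.cos(t),np.sin(t)]); print(th,np.round(proj(c,[*h,.334]),1))
m=(g<60).astype(np.uint8); n,_,st,ce=cv2.connectedComponentsWithStats(m[150:260,230:350])
for s,q in zip(st,ce):
    if 20<s[4]<500: print(s, q+[230,150])
cv2.imwrite("pics/top3.png",cv2.resize(i[120:300,210:390,::-1],None,fx=3.3,fy=3.3,interpolation=cv2.INTER_CUBIC))
E
```

```text
200 [282.9 196.7]
197 [280.  197.6]
195 [277.9 198.1]
192 [274.9 198.8]
189.7 [272.6 199.2]
[ 9  0  9  4 27] [242.55555556 151.18518519]
[ 31   2  31  63 422] [277.45260664 182.04976303]
[ 74  17  19  25 215] [315.26511628 177.43255814]
[70 54  5 13 32] [302.375   209.84375]
[ 8 60 10 10 75] [242.34666667 214.22666667]
[97 60 10  4 25] [331.4  211.56]
```

>>> send_rows --series '[-0.1, 0.3, 0.0, 0, 0, -0.5, 0, -0.1, 0.3, 0.0, 0, 0, -0.5, 0, -0.1, 0.3, 0.0, 0, 0, -0.5, 0, -0.1, 0.3, 0.0, 0, 0, -0.5, 0, -0.1, 0.3, 0.0, 0, 0, -0.5, 0, -0.1, 0.3, 0.0, 0, 0, -0.5, 0]'

```text
time: 6.48
tool_pos: [0.4454, -0.0226, 0.2842]
orientation: [0.0, 0.994, 0.107, -0.0]
force: [3.9, -3.1, 1.7]
opening: -0.003
grip_force: 2.1
```

>>> send_rows --series '[-0.1, 0.3, 0.0, 0, 0, -0.5, 0, 0, 0.3, 0.0, 0, 0, -0.5, 0]'

```text
time: 6.65
tool_pos: [0.4436, -0.0167, 0.2841]
orientation: [0.0, 0.995, 0.099, -0.001]
force: [-1.3, -3.9, 3.2]
opening: 0.002
grip_force: 2.1
```

>>> send_rows --series '[0, 0.3, 0.0, 0, 0, -0.5, 0]'

```text
time: 6.73
tool_pos: [0.4432, -0.0139, 0.2839]
orientation: [0.0, 0.996, 0.094, -0.001]
force: [-2.5, -4.9, 0.5]
opening: -0.002
grip_force: 2.1
```

>>> send_rows --series '[-0.1, 0.3, 0.0, 0, 0, -0.5, 0]'

```text
time: 6.82
tool_pos: [0.4425, -0.0108, 0.2839]
orientation: [0.0, 0.996, 0.09, -0.001]
force: [-1.0, -5.3, 0.0]
opening: 0.002
grip_force: 2.1
```

```bash
python3 - <<'E'
from plan import *
c=optics.read_camera("top"); i=c["img"]
cv2.imwrite("pics/top4.png",cv2.resize(i[120:300,210:390,::-1],None,fx=3.3,fy=3.3,interpolation=cv2.INTER_CUBIC))
E
```

```text
(no output)
```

View pics/top4.png

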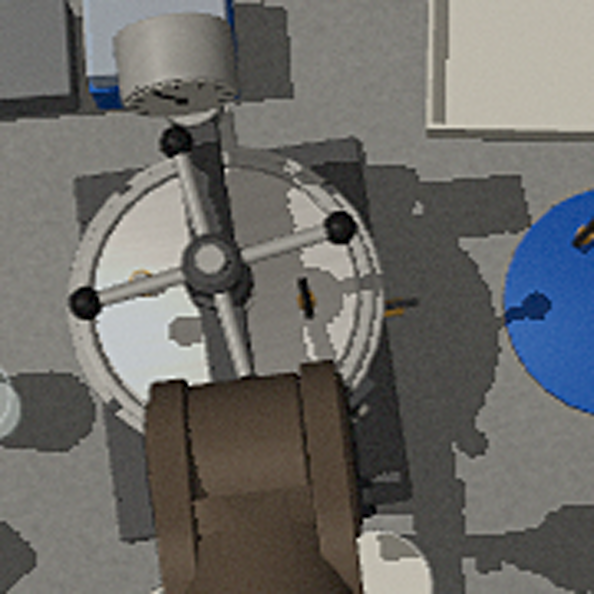

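The hub is at crop (210,260), or px (273.6,198.8); home is expected near px 272.6, about one degree on. I'll continue row by row until the force rises.

>>> send_rows --series '[0, 0.2, 0.0, 0, 0, -0.4, 0]'

```text
time: 6.95
tool_pos: [0.4425, -0.009, 0.2839]
orientation: [0.0, 0.996, 0.087, -0.001]
force: [-2.8, -12.9, 1.0]
opening: 0.001
grip_force: 6.2
```

>>> send_rows --series '[0, 0.2, 0.0, 0, 0, -0.4, 0]'

```text
time: 7.03
tool_pos: [0.4423, -0.009, 0.2838]
orientation: [0.001, 0.997, 0.082, -0.001]
force: [-4.1, -18.4, 3.3]
opening: -0.003
grip_force: 8.6
```

>>> send_rows --series '[0, 0.2, 0.0, 0, 0, -0.4, 0]'

```text
time: 7.12
tool_pos: [0.4422, -0.0089, 0.2838]
orientation: [0.003, 0.997, 0.078, -0.002]
force: [-4.6, -24.6, 4.5]
opening: -0.003
grip_force: 11.9
```

>>> send_rows --series '[0, 0.2, 0.0, 0, 0, -0.4, 0]'

```text
time: 7.2
tool_pos: [0.442, -0.0088, 0.2839]
orientation: [0.004, 0.997, 0.074, -0.002]
force: [-5.5, -32.0, 7.8]
opening: -0.002
grip_force: 15.3
```

The tool has stopped at the hard stop with the force rising to 32 N, so the bridge is home. I'll back off, lift and check.

>>> send_rows --series '[0, -0.5, 0, 0, 0, 0, 0, 0, 0, 0, 0, 0, 0, 0, 0, -0.7, 0, 0, 0, 0, 0, 0, -1.3, 0, 0, 0, 1.5, 0, 0, 0, 2, 0, 0, 0, 0, 0, 0, 3, 0, 0, 0, 0, 0, 0, 3, 0, 0, 0, 0, 0, 0, 2, 0, 0, 0, 0, -1.5, -1.5, 0, 0, 0, 0, 0, -1.5, -1.5, 0, 0, 0, 0, 0, 0, 0, 0, 0, 0, 0, 0]'

```text
time: 8.12
tool_pos: [0.4118, -0.0595, 0.3847]
orientation: [0.0, 0.996, 0.088, 0.0]
force: [-0.6, -0.5, -0.2]
opening: 0.004
grip_force: 0.0
```

```bash
python3 - <<'E'
from plan import *
c=optics.read_camera("top"); i=c["img"]; g=cv2.cvtColor(i,cv2.COLOR_RGB2GRAY)
m=(g<55).astype(np.uint8)
n,_,st,ce=cv2.connectedComponentsWithStats(m[150:240,220:330])
for s,q in zip(st,ce):
    if 20<s[4]<200: u=q+[220,150]; print(s[2:], u, onz(c,*u,.314)[:2])
print(bot.get_state()["tool_pos"],bot.get_state()["force"])
cv2.imwrite("pics/top5.png",cv2.resize(i[130:250,210:340,::-1],None,fx=5,fy=5,interpolation=cv2.INTER_CUBIC))
E
```

```text
[14  5 60] [226.2        151.66666667] [0.72998418 0.15994204]
[ 9  3 23] [242.69565217 151.04347826] [0.73218183 0.12142888]
[ 19  24 167] [315.01796407 175.60479042] [ 0.67656621 -0.04869365]
[10 10 70] [312.62857143 188.84285714] [ 0.64511859 -0.0438424 ]
[ 5 12 30] [302.33333333 209.73333333] [ 0.59559484 -0.02123585]
[10 10 73] [235.08219178 211.4109589 ] [0.58870275 0.13352986]
[  9  24 115] [325.55652174 231.20869565] [ 0.54667915 -0.0755986 ]
[10  7 53] [284.60377358 236.69811321] [0.53215567 0.01779115]
[ 0.4127601  -0.05823794  0.38460682] [ 1.42673755 -0.92537185 -0.44431834]
```

View pics/top5.png

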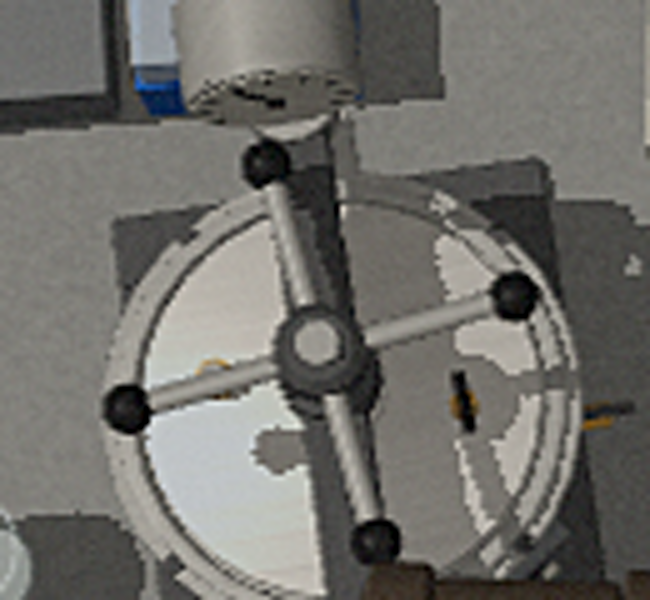

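Home: the balls at crop (515,297) and (127,409) and the hub at (318,340) put the axis at (0.616, 0.0455), with the front spoke at heading 197°. I'll place the fingers behind the front spoke, on its clockwise-trailing side.

```bash
cat >> plan.py <<'E'
C=np.array([.616,.0455])
def cap(psi,off=.020,z=.280,r=.07):
    t=np.radians(psi); u=np.array([np.cos(t),np.sin(t)]); v=np.array([u[1],-u[0]])
    return [*(C+r*u-off*v),z]
E
python3 - <<'E'
from plan import *
p0=[.413,-.058,.385]; e=np.array(cap(197.4,.034))
up=e.copy(); up[2]=.385
seg=[np.array(p0)+(up-p0)*k/6 for k in range(1,7)]+[up-[0,0,z] for z in(.02,.045,.07,.095,.105)]
rows(seg,[-80+2.8*min(k,6)/1 for k in range(1,12)],start=p0)
# stroke 1
ps=197.4-6*np.arange(1,11)
rows([cap(197.4,.027),cap(197.4,.021)]+[cap(p) for p in ps],[107.4,107.4]+list(ps-90),start=cap(197.4,.034),h0=107.4)
E
```

```text
11 rows, end [ 0.559 -0.008  0.28 ] heading -63.2
[2.4, 0.8, 0.0, 0, 0, 2.6, 0, 2.5, 0.9, 0.0, 0, 0, 2.8, 0, 2.4, 0.8, 0.0, 0, 0, 2.8, 0, 2.5, 0.8, 0.0, 0, 0, 2.8, 0, 2.4, 0.9, 0.0, 0, 0, 2.8, 0, 2.4, 0.8, 0.0, 0, 0, 2.8, 0, 0.0, 0.0, -2.0, 0, 0, 0.0, 0, 0.0, 0.0, -2.5, 0, 0, 0.0, 0, 0.0, 0.0, -2.5, 0, 0, 0.0, 0, 0.0, 0.0, -2.5, 0, 0, 0.0, 0, 0.0, 0.0, -1.0, 0, 0, 0.0, 0]
12 rows, end [0.5514 0.0781 0.28  ] heading 47.4
[-0.2, 0.7, 0.0, 0, 0, 0.0, 0, -0.2, 0.5, 0.0, 0, 0, 0.0, 0, -0.4, 0.8, 0.0, 0, 0, -6.0, 0, -0.3, 0.7, 0.0, 0, 0, -6.0, 0, -0.3, 0.7, 0.0, 0, 0, -6.0, 0, -0.1, 0.8, 0.0, 0, 0, -6.0, 0, -0.1, 0.7, 0.0, 0, 0, -6.0, 0, -0.0, 0.8, 0.0, 0, 0, -6.0, 0, 0.1, 0.7, 0.0, 0, 0, -6.0, 0, 0.1, 0.8, 0.0, 0, 0, -6.0, 0, 0.3, 0.7, 0.0, 0, 0, -6.0, 0, 0.3, 0.7, 0.0, 0, 0, -6.0, 0]
```

>>> send_rows --series '[2.4, 0.8, 0.0, 0, 0, 1.2, 0, 2.5, 0.9, 0.0, 0, 0, 1.2, 0, 2.4, 0.8, 0.0, 0, 0, 1.2, 0, 2.5, 0.8, 0.0, 0, 0, 1.2, 0, 2.4, 0.9, 0.0, 0, 0, 1.2, 0, 2.4, 0.8, 0.0, 0, 0, 1.2, 0, 0.0, 0.0, -2.0, 0, 0, 0.0, 0, 0.0, 0.0, -2.5, 0, 0, 0.0, 0, 0.0, 0.0, -2.5, 0, 0, 0.0, 0, 0.0, 0.0, -2.5, 0, 0, 0.0, 0, 0.0, 0.0, -1.0, 0, 0, 0.0, 0, 0, 0, 0, 0, 0, 0, 0]'

```text
time: 9.17
tool_pos: [0.5582, -0.0069, 0.2767]
orientation: [-0.001, 0.988, 0.152, -0.002]
force: [-0.5, 0.3, -0.5]
opening: -0.006
grip_force: 0.0
```

```bash
python3 - <<'E'
from plan import *
s=bot.get_state(); print(s["tool_pos"],s["force"],s["orientation"])
c=optics.read_camera("side"); cv2.imwrite("pics/side2.png",cv2.resize(c["img"][110:270,150:370,::-1],None,fx=3.5,fy=3.5,interpolation=cv2.INTER_CUBIC))
E
```

```text
[ 0.55822474 -0.00692695  0.27672677] [-0.47528939  0.28770892 -0.54389308] [-8.38439746e-04  9.88339542e-01  1.52246551e-01 -2.28782709e-03]
```

View pics/side2.png

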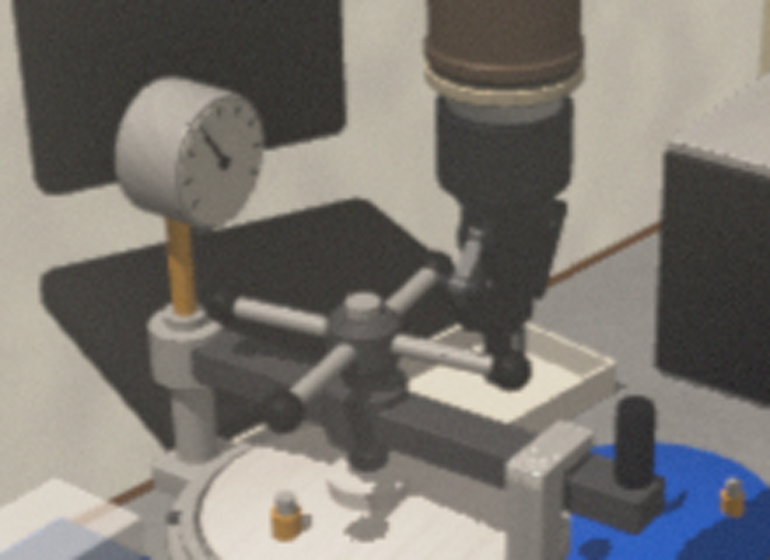

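The fingers are behind the front spoke, whose ball is at crop (510,370). The bar is against the catch, the nose is still above the boss, and the gauge is clear. First stroke.

>>> send_rows --series '[-0.2, 0.7, 0.3, 0, 0, 0.0, 0, -0.2, 0.5, 0.0, 0, 0, 0.0, 0, -0.4, 0.8, 0.0, 0, 0, -6.0, 0, -0.3, 0.7, 0.0, 0, 0, -6.0, 0, -0.3, 0.7, 0.0, 0, 0, -6.0, 0, -0.1, 0.8, 0.0, 0, 0, -6.0, 0, -0.1, 0.7, 0.0, 0, 0, -6.0, 0, 0.0, 0.8, 0.0, 0, 0, -6.0, 0, 0.1, 0.7, 0.0, 0, 0, -6.0, 0, 0.1, 0.8, 0.0, 0, 0, -6.0, 0, 0.3, 0.7, 0.0, 0, 0, -6.0, 0, 0.3, 0.7, 0.0, 0, 0, -6.0, 0]'

```text
time: 10.22
tool_pos: [0.5508, 0.0791, 0.2836]
orientation: [-0.0, 0.931, -0.365, 0.0]
force: [-2.3, -1.6, -0.7]
opening: 0.002
grip_force: 1.4
```

```bash
python3 - <<'E'
from plan import *
c=optics.read_camera("top"); g=cv2.cvtColor(c["img"],cv2.COLOR_RGB2GRAY)
n,_,st,ce=cv2.connectedComponentsWithStats((g<55).astype(np.uint8)[150:250,220:330])
for s,q in zip(st,ce):
    if 50<s[4]<110: b=onz(c,*(q+[220,150]),.312)[:2]; d=b-C; print(s[2:],b,np.linalg.norm(d),np.degrees(np.arctan2(d[1],d[0]))%360)
# return: lift, back to behind spoke B at psi0, down
psi=137.4; A=np.array(cap(psi)); back=np.array(cap(psi,.028)); B=np.array(cap(psi+90,.034))
up=np.array([0,0,.06])
seg=[back,back+up/2,back+up]+[back+up+(B-back)*k/13 for k in range(1,14)]+[B+up/2,B]
rows(seg,[47.4]*3+[47.4+90/13*k for k in range(1,14)]+[137.4]*2,start=A,h0=47.4)
ps=227.4-6*np.arange(1,16)
rows([cap(227.4,.027),cap(227.4,.021)]+[cap(p) for p in ps],[137.4]*2+list(ps-90),start=B,h0=137.4)
E
```

```text
[14  5 58] [0.73071694 0.16052985] 0.1624556618886142 45.07803398515043
[31 25 73] [0.67255587 0.12976494] 0.10148471099093861 56.13178074012324
[10 10 79] [ 0.55684425 -0.02454205] 0.09168037941367689 229.8164070279722
18 rows, end [ 0.5939 -0.0288  0.28  ] heading 137.4
[-0.5, -0.6, 0.0, 0, 0, 0.0, 0, -0.0, 0.0, 3.0, 0, 0, 0.0, 0, -0.0, 0.0, 3.0, 0, 0, 0.0, 0, 0.3, -0.8, -0.0, 0, 0, 6.9, 0, 0.4, -0.7, -0.0, 0, 0, 6.9, 0, 0.4, -0.8, -0.0, 0, 0, 7.0, 0, 0.3, -0.8, -0.0, 0, 0, 6.9, 0, 0.4, -0.8, -0.0, 0, 0, 6.9, 0, 0.4, -0.8, -0.0, 0, 0, 6.9, 0, 0.3, -0.7, -0.0, 0, 0, 7.0, 0, 0.4, -0.8, -0.0, 0, 0, 6.9, 0, 0.4, -0.8, -0.0, 0, 0, 6.9, 0, 0.4, -0.8, -0.0, 0, 0, 6.9, 0, 0.3, -0.8, -0.0, 0, 0, 7.0, 0, 0.4, -0.7, -0.0, 0, 0, 6.9, 0, 0.4, -0.8, -0.0, 0, 0, 6.9, 0, -0.0, -0.0, -3.0, 0, 0, -0.0, 0, -0.0, -0.0, -3.0, 0, 0, -0.0, 0]
17 rows, end [0.5506 0.078  0.28  ] heading 47.4
[-0.5, 0.5, 0.0, 0, 0, 0.0, 0, -0.5, 0.4, 0.0, 0, 0, 0.0, 0, -0.7, 0.4, 0.0, 0, 0, -6.0, 0, -0.6, 0.5, 0.0, 0, 0, -6.0, 0, -0.6, 0.5, 0.0, 0, 0, -6.0, 0, -0.5, 0.5, 0.0, 0, 0, -6.0, 0, -0.4, 0.7, 0.0, 0, 0, -6.0, 0, -0.4, 0.6, 0.0, 0, 0, -6.0, 0, -0.3, 0.7, 0.0, 0, 0, -6.0, 0, -0.3, 0.7, 0.0, 0, 0, -6.0, 0, -0.1, 0.8, 0.0, 0, 0, -6.0, 0, -0.1, 0.7, 0.0, 0, 0, -6.0, 0, -0.0, 0.8, 0.0, 0, 0, -6.0, 0, 0.0, 0.7, 0.0, 0, 0, -6.0, 0, 0.2, 0.8, 0.0, 0, 0, -6.0, 0, 0.2, 0.7, 0.0, 0, 0, -6.0, 0, 0.3, 0.7, 0.0, 0, 0, -6.0, 0]
```

>>> send_rows --series '[-0.5, -0.6, 0.0, 0, 0, 0.0, 0, 0, 0.0, 3.0, 0, 0, 0.0, 0, 0, 0.0, 3.0, 0, 0, 0.0, 0, 0.3, -0.8, 0, 0, 0, 6.9, 0, 0.4, -0.7, 0, 0, 0, 6.9, 0, 0.4, -0.8, 0, 0, 0, 7.0, 0, 0.3, -0.8, 0, 0, 0, 6.9, 0, 0.4, -0.8, 0, 0, 0, 6.9, 0, 0.4, -0.8, 0, 0, 0, 6.9, 0, 0.3, -0.7, 0, 0, 0, 7.0, 0, 0.4, -0.8, 0, 0, 0, 6.9, 0, 0.4, -0.8, 0, 0, 0, 6.9, 0, 0.4, -0.8, 0, 0, 0, 6.9, 0, 0.3, -0.8, 0, 0, 0, 7.0, 0, 0.4, -0.7, 0, 0, 0, 6.9, 0, 0.4, -0.8, 0, 0, 0, 6.9, 0, 0, 0, -3.0, 0, 0, 0, 0, 0, 0, -3.0, 0, 0, 0, 0]'

```text
time: 11.77
tool_pos: [0.5957, -0.0301, 0.2843]
orientation: [0.001, 0.915, 0.404, 0.003]
force: [1.4, -0.1, -0.2]
opening: 0.0
grip_force: 0.0
```

>>> send_rows --series '[-0.5, 0.5, 0.0, 0, 0, 0.0, 0, -0.5, 0.4, 0.0, 0, 0, 0.0, 0, -0.7, 0.4, 0.0, 0, 0, -6.0, 0, -0.6, 0.5, 0.0, 0, 0, -6.0, 0, -0.6, 0.5, 0.0, 0, 0, -6.0, 0, -0.5, 0.5, 0.0, 0, 0, -6.0, 0, -0.4, 0.7, 0.0, 0, 0, -6.0, 0, -0.4, 0.6, 0.0, 0, 0, -6.0, 0, -0.3, 0.7, 0.0, 0, 0, -6.0, 0, -0.3, 0.7, 0.0, 0, 0, -6.0, 0, -0.1, 0.8, 0.0, 0, 0, -6.0, 0, -0.1, 0.7, 0.0, 0, 0, -6.0, 0, 0, 0.8, 0.0, 0, 0, -6.0, 0, 0.0, 0.7, 0.0, 0, 0, -6.0, 0, 0.2, 0.8, 0.0, 0, 0, -6.0, 0, 0.2, 0.7, 0.0, 0, 0, -6.0, 0, 0.3, 0.7, 0.0, 0, 0, -6.0, 0]'

```text
time: 13.18
tool_pos: [0.5509, 0.0787, 0.2849]
orientation: [-0.0, 0.931, -0.364, 0.001]
force: [-2.2, -2.2, -1.3]
opening: -0.0
grip_force: 1.4
```

```bash
cat > balls.py <<'E'
from plan import *
c=optics.read_camera("top"); g=cv2.cvtColor(c["img"],cv2.COLOR_RGB2GRAY)
n,_,st,ce=cv2.connectedComponentsWithStats((g<55).astype(np.uint8)[150:250,220:330])
for s,q in zip(st,ce):
    if 50<s[4]<110 and s[2]<14: b=onz(c,*(q+[220,150]),.308)[:2]; d=b-C; print(b,round(np.linalg.norm(d),4),"psi",np.degrees(np.arctan2(d[1],d[0]))%360)
s=bot.get_state(); f=s["force"]; p=s["tool_pos"][:2]-C; print("axis moment",p[0]*f[1]-p[1]*f[0],s["tool_pos"],f,s["joints"][6])
E
python3 balls.py
```

```text
[ 0.55758393 -0.02501528] 0.0916 psi 230.36106684808684
axis moment -0.03335863949729961 [0.55152462 0.08065582 0.28495381] [ 0.20352219  0.40641328 -0.27705416] -2.6242655370141392
```

>>> send_rows --series '[-0.5, -0.6, 0.0, 0, 0, 0.0, 0, 0, 0.0, 3.0, 0, 0, 0.0, 0, 0, 0.0, 3.0, 0, 0, 0.0, 0, 0.4, -0.8, 0, 0, 0, 6.9, 0, 0.4, -0.7, 0, 0, 0, 6.9, 0, 0.4, -0.8, 0, 0, 0, 7.0, 0, 0.3, -0.8, 0, 0, 0, 6.9, 0, 0.4, -0.8, 0, 0, 0, 6.9, 0, 0.4, -0.8, 0, 0, 0, 6.9, 0, 0.3, -0.7, 0, 0, 0, 7.0, 0, 0.4, -0.8, 0, 0, 0, 6.9, 0, 0.4, -0.8, 0, 0, 0, 6.9, 0, 0.4, -0.8, 0, 0, 0, 6.9, 0, 0.3, -0.8, 0, 0, 0, 7.0, 0, 0.4, -0.7, 0, 0, 0, 6.9, 0, 0.4, -0.8, 0, 0, 0, 6.9, 0, 0, 0, -3.0, 0, 0, 0, 0, 0, 0, -3.3, 0, 0, 0, 0]'

```text
time: 14.73
tool_pos: [0.5968, -0.0301, 0.2825]
orientation: [0.002, 0.915, 0.404, 0.003]
force: [1.4, 0.7, -0.8]
opening: -0.002
grip_force: 0.0
```

>>> send_rows --series '[-0.5, 0.5, 0.0, 0, 0, 0.0, 0, -0.5, 0.4, 0.0, 0, 0, 0.0, 0, -0.7, 0.4, 0.0, 0, 0, -6.0, 0, -0.6, 0.5, 0.0, 0, 0, -6.0, 0, -0.6, 0.5, 0.0, 0, 0, -6.0, 0, -0.5, 0.5, 0.0, 0, 0, -6.0, 0, -0.4, 0.7, 0.0, 0, 0, -6.0, 0, -0.4, 0.6, 0.0, 0, 0, -6.0, 0, -0.3, 0.7, 0.0, 0, 0, -6.0, 0, -0.3, 0.7, 0.0, 0, 0, -6.0, 0, -0.1, 0.8, 0.0, 0, 0, -6.0, 0, -0.1, 0.7, 0.0, 0, 0, -6.0, 0, 0, 0.8, 0.0, 0, 0, -6.0, 0, 0.0, 0.7, 0.0, 0, 0, -6.0, 0, 0.2, 0.8, 0.0, 0, 0, -6.0, 0, 0.2, 0.7, 0.0, 0, 0, -6.0, 0, 0.3, 0.7, 0.0, 0, 0, -6.0, 0]'

```text
time: 16.15
tool_pos: [0.551, 0.0772, 0.2817]
orientation: [0.001, 0.931, -0.364, 0.0]
force: [-4.5, -7.5, -3.5]
opening: -0.003
grip_force: 4.0
```

```bash
python3 balls.py
```

```text
[ 0.55804856 -0.02602441] 0.0921 psi 230.9844663253952
axis moment 0.1708135187053952 [0.55176666 0.07916727 0.28182022] [-0.95131965 -2.16064087 -1.58039829] -2.6162300599149715
```

The moment while turning is now about 0.63 N m, so the nose has met the boss. I'll make the next stroke in small checked steps.

>>> send_rows --series '[-0.5, -0.6, 0.0, 0, 0, 0.0, 0, 0, 0.0, 3.0, 0, 0, 0.0, 0, 0, 0.0, 3.0, 0, 0, 0.0, 0, 0.4, -0.8, 0, 0, 0, 6.9, 0, 0.4, -0.7, 0, 0, 0, 6.9, 0, 0.4, -0.8, 0, 0, 0, 7.0, 0, 0.3, -0.8, 0, 0, 0, 6.9, 0, 0.4, -0.8, 0, 0, 0, 6.9, 0, 0.4, -0.8, 0, 0, 0, 6.9, 0, 0.3, -0.7, 0, 0, 0, 7.0, 0, 0.4, -0.8, 0, 0, 0, 6.9, 0, 0.4, -0.8, 0, 0, 0, 6.9, 0, 0.4, -0.8, 0, 0, 0, 6.9, 0, 0.3, -0.8, 0, 0, 0, 7.0, 0, 0.4, -0.7, 0, 0, 0, 6.9, 0, 0.4, -0.8, 0, 0, 0, 6.9, 0, 0, 0, -3.0, 0, 0, 0, 0, 0, 0, -3.0, 0, 0, 0, 0]'

```text
time: 17.7
tool_pos: [0.5979, -0.0295, 0.2827]
orientation: [0.001, 0.915, 0.404, 0.004]
force: [0.1, -0.1, -1.1]
opening: 0.003
grip_force: 0.0
```

```bash
python3 - <<'E'
from plan import *
ps=227.4-3*np.arange(1,19)
rows([cap(227.4,.027),cap(227.4,.021)]+[cap(p) for p in ps],[137.4]*2+list(ps-90),start=cap(227.4,.034),h0=137.4)
E
python3 balls.py
```

```text
20 rows, end [0.5446 0.034  0.28  ] heading 83.4
[-0.5, 0.5, 0.0, 0, 0, 0.0, 0, -0.5, 0.4, 0.0, 0, 0, 0.0, 0, -0.4, 0.2, 0.0, 0, 0, -3.0, 0, -0.3, 0.2, 0.0, 0, 0, -3.0, 0, -0.3, 0.2, 0.0, 0, 0, -3.0, 0, -0.3, 0.3, 0.0, 0, 0, -3.0, 0, -0.3, 0.2, 0.0, 0, 0, -3.0, 0, -0.3, 0.3, 0.0, 0, 0, -3.0, 0, -0.2, 0.3, 0.0, 0, 0, -3.0, 0, -0.3, 0.2, 0.0, 0, 0, -3.0, 0, -0.2, 0.3, 0.0, 0, 0, -3.0, 0, -0.2, 0.4, 0.0, 0, 0, -3.0, 0, -0.2, 0.3, 0.0, 0, 0, -3.0, 0, -0.2, 0.3, 0.0, 0, 0, -3.0, 0, -0.2, 0.4, 0.0, 0, 0, -3.0, 0, -0.1, 0.3, 0.0, 0, 0, -3.0, 0, -0.2, 0.4, 0.0, 0, 0, -3.0, 0, -0.1, 0.3, 0.0, 0, 0, -3.0, 0, -0.1, 0.4, 0.0, 0, 0, -3.0, 0, -0.0, 0.4, 0.0, 0, 0, -3.0, 0]
[0.67795006 0.11480075] 0.093 psi 48.2054999918854
[0.54699498 0.10586494] 0.0917 psi 138.82087295867592
axis moment -0.23130412365227745 [ 0.59424653 -0.02968006  0.27517607] [-3.13080572 -0.18709876 -4.71926953] -0.9136674777428843
```

>>> send_rows --series '[-0.5, 0.5, 0.3, 0, 0, 0.0, 0, -0.5, 0.4, 0.0, 0, 0, 0.0, 0, -0.4, 0.2, 0.0, 0, 0, -3.0, 0, -0.3, 0.2, 0.0, 0, 0, -3.0, 0, -0.3, 0.2, 0.0, 0, 0, -3.0, 0, -0.3, 0.3, 0.0, 0, 0, -3.0, 0]'

```text
time: 18.25
tool_pos: [0.575, -0.0127, 0.2856]
orientation: [0.002, 0.953, 0.303, 0.003]
force: [4.2, -9.4, -4.4]
opening: -0.003
grip_force: 4.9
```

```bash
python3 balls.py
```

```text
[0.68971657 0.10133731] 0.0925 psi 37.14245045624745
[0.55989536 0.11772865] 0.0915 psi 127.83878584549498
axis moment 0.3426536254220769 [ 0.57426653 -0.01188229  0.28565669] [ 1.94568163 -5.5352687  -2.88324672] -1.1472293834143927
```

>>> send_rows --series '[-0.3, 0.2, 0.0, 0, 0, -3.0, 0, -0.3, 0.3, 0.0, 0, 0, -3.0, 0, -0.2, 0.3, 0.0, 0, 0, -3.0, 0, -0.3, 0.2, 0.0, 0, 0, -3.0, 0]'

```text
time: 18.63
tool_pos: [0.5641, -0.0031, 0.2855]
orientation: [0.002, 0.979, 0.202, 0.003]
force: [7.2, -8.4, -5.2]
opening: 0.0
grip_force: 5.4
```

```bash
python3 balls.py
```

```text
[0.57516963 0.12744533] 0.0916 psi 116.48540410603316
axis moment 0.5492378888909428 [ 0.56350179 -0.00234915  0.28567845] [ 3.29594431 -7.4579637  -4.04236454] -1.3609763450416181
```

>>> send_rows --series '[-0.2, 0.3, 0.0, 0, 0, -3.0, 0, -0.2, 0.4, 0.0, 0, 0, -3.0, 0, -0.2, 0.3, 0.0, 0, 0, -3.0, 0, -0.2, 0.3, 0.0, 0, 0, -3.0, 0]'

```text
time: 19.02
tool_pos: [0.5552, 0.0088, 0.2854]
orientation: [0.002, 0.995, 0.098, 0.002]
force: [3.4, -12.8, -3.5]
opening: -0.004
grip_force: 6.2
```

```bash
python3 balls.py
```

```text
[ 0.64085604 -0.04486088] 0.0937 psi 285.38025641475747
[0.59199252 0.13411975] 0.0918 psi 105.15786135391866
axis moment 0.5614063589331995 [0.5548725  0.0097964  0.28537561] [ 0.98162092 -8.61083678 -3.68305225] -1.5829407769291615
```

>>> send_rows --series '[-0.2, 0.4, 0.0, 0, 0, -3.0, 0, -0.1, 0.3, 0.0, 0, 0, -3.0, 0]'

```text
time: 19.23
tool_pos: [0.5518, 0.0157, 0.2852]
orientation: [0.002, 0.999, 0.046, 0.002]
force: [0.0, -12.6, -1.7]
opening: -0.002
grip_force: 6.7
```

>>> send_rows --series '[-0.2, 0.4, 0.0, 0, 0, -3.0, 0]'

```text
time: 19.32
tool_pos: [0.5501, 0.0192, 0.2852]
orientation: [0.003, 1.0, 0.019, 0.002]
force: [3.7, -13.3, -4.6]
opening: 0.0
grip_force: 7.0
```

```bash
python3 balls.py
```

```text
[ 0.62649394 -0.04726375] 0.0934 psi 276.45417283243853
[0.60601753 0.13681485] 0.0919 psi 96.2387585332704
axis moment 0.5132750095799578 [0.54983001 0.02057651 0.28518109] [ 0.07494634 -7.72868561 -3.15710034] -1.753048368896805
```

>>> send_rows --series '[-0.1, 0.3, 0.0, 0, 0, -3.0, 0, -0.1, 0.4, 0.0, 0, 0, -3.0, 0]'

```text
time: 19.53
tool_pos: [0.5477, 0.0262, 0.2851]
orientation: [0.002, 0.999, -0.033, 0.002]
force: [0.5, -14.2, -3.4]
opening: 0.001
grip_force: 7.2
```

```bash
python3 balls.py
```

```text
[0.71007048 0.04636997] 0.0941 psi 0.529860899150562
[ 0.61749088 -0.04804349] 0.0936 psi 270.9130908884918
axis moment 0.6885608243431812 [0.54755441 0.02738881 0.28506635] [ 1.58894299 -9.63952786 -3.06152268] -1.8659339117183642
```

The turning moment is about 1.0 N m, well inside the firm range. I'll back off, lift clear and check.

>>> send_rows --series '[0, -0.7, 0, 0, 0, 0, 0, 0, -0.8, 0, 0, 0, 0, 0, 0, 0, 2, 0, 0, 0, 0, 0, 0, 3, 0, 0, 0, 0, 0, 0, 3, 0, 0, 0, 0, 0, 0, 3, 0, 0, 0, 0, -2, -2, 1, 0, 0, 0, 0, -2.5, -2.5, 0, 0, 0, 0, 0, -2.5, -2.5, 0, 0, 0, 0, 0, -2.5, -2.5, 0, 0, 0, 0, 0, -2.5, -2.5, 0, 0, 0, 0, 0, 0, -2.5, 0, 0, 0, 0, 0, 0, -2.5, 0, 0, 0, 0, 0, 0, -2.5, 0, 0, 0, 0, 0, 0, 0, 0, 0, 0, 0, 0, 0, 0, 0, 0, 0, 0, 0]'

```text
time: 20.92
tool_pos: [0.4272, -0.1807, 0.4038]
orientation: [0.0, 1.0, -0.032, 0.001]
force: [0.6, 1.7, 0.5]
opening: -0.002
grip_force: 0.0
```

```bash
python3 balls.py; python3 - <<'E'
from plan import *
c=optics.read_camera("top"); i=c["img"]
cv2.imwrite("pics/top6.png",cv2.resize(i[130:290,210:350,::-1],None,fx=3.7,fy=3.7,interpolation=cv2.INTER_CUBIC))
for a in (8,9.7,11.5): t=np.radians(180+a); print(a,(np.array(proj(c,[*(P+.315*np.array([np.cos(t),np.sin(t)])),.319]))-[210,130])*3.7)
E
```

```text
[0.70993651 0.04468947] 0.0939 psi 359.50563910572555
[0.6166477  0.13729466] 0.0918 psi 89.59572890035834
[ 0.61592573 -0.04792803] 0.0934 psi 269.9544555798292
axis moment 0.20411486779034302 [ 0.42752378 -0.17942456  0.40359952] [ 1.8565344   1.13258488 -0.12072877] -1.3552365502685777
8 [258.95789263 549.35138472]
9.7 [274.15207779 547.30320306]
11.5 [290.16788096 544.64513867]
```

View pics/top6.png

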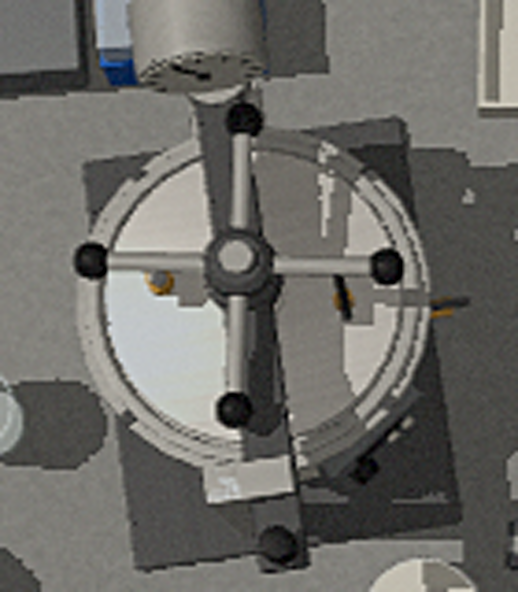

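The bar's free end is under the hook with the handle at crop (282,545). The spindle axis, at the midpoint of the balls (0.616, 0.045), has not moved since the bridge reached home. The robot is clear, so I'm handing in.

```bash
python3 -c "
from rig import close_job
print(close_job())"
```

```text
the job is handed in; nothing more can be done
None
```

I swung the bridge home against its catch, turned the capstan until it took about 1.0 N m to turn (firm range 0.9 to 1.2), and handed the job in at about 21 s with the arm clear; the hand-in gave no verdict back.

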